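# Pump up the vacuum work holder

## Robot

A 6-joint arm with a two-finger parallel gripper is mounted at the origin on the work surface. World frame = base frame: x ahead of the robot, y to its left, z up, the work surface at z = 0. Lengths are in m, angles in rad, forces in N, time in s.
With the tool pointing down it reaches from about 0.375 to 0.9 m from the base axis. Payload 3.1 kg.
Tool frame: the origin (TCP) lies between the finger pads; the fingertips stand 22 mm ahead of it and the grasp point (between the pads) lies 3 mm ahead of it; z points along the fingers, y is the line along which they close (so a half turn about z gives the same grasp; the last joint's range is limited). The gripper opens to 87 mm and grips with 3 to 60 N. Pads are 19 mm wide; open, the fingers measure 117 mm over their backs; the gripper's body (75 mm by 190 mm) begins 51 mm behind the grasp point.
Start: joints at [0.943, 0.527, 1.433, -0, 1.181, -0.178], TCP at [0.272, 0.563, 0.245] pointing down, gripper open.
Joint ranges: [-3.08, 3.08], [-0.75, 2.2], [0.22, 2.44], [-1.43, 4.57], [0, 2.65], [-2.85, 2.85]. Speed limits (rad/s): [2.79, 2.79, 3.14, 3.14, 3.14, 3.14].

## Interface

Orientations are given as a unit quaternion [x, y, z, w].
In Python, from rig import get_obs, camera, get_calibration, hand_in, cut_out gives the robot as it stands.
- The arm moves only by the shell command python3 -m inch 'ROWS' [OPENING] [FORCE]. ROWS is JSON, one flat list of numbers, 6 for each row, row after row: the shift along the tool's x, y, z scaled (see below), then the turn, a rotation vector about the tool's x, y, z scaled (see below). A call has 1 to 20 rows; each row is the pose to reach, as a shift and turn from the pose commanded when the call began, along the tool's axes at that moment; what a row does not reach only later rows make up. The controller multiplies each number of a shift by 0.08 m and each number of a turn by 90 degrees. A row lasts 1/12 s, in which the tool goes at most 41.7 mm and 7.16 degrees, less where a joint would pass 70% of its speed; a pose out of reach is approached as far as the arm can. A call with a number of a shift or a turn outside -1 to 1 is refused whole. A call with a gripper value outside its range is refused whole. OPENING is the finger opening in mm, from 0 to 87, set as the call begins (- or left out, the last holds). The fingers move at their own pace and stop on an object; FORCE is the grip in N (left out, the last holds). Time passes only in rows, so rows that repeat a pose let the fingers close. It gives the time, the measured TCP pose, the force, the opening and the grip force at its end, in the units of the state.
- get_obs(): the state, without advancing time (a new reading comes with each control period).
- camera(name): name is "side" or "top"; returns the picture (420x560x3 uint8, red, green, blue); there is no depth.
- get_calibration(name): a dict with "vertical_fov" (degrees; the focal length in pixels is half the picture's height over the tangent of half this angle, whatever the lens; pixels are square), "cx", "cy" (the principal point, pixels), "T" (4x4, takes a point from camera to world coordinates). Camera axes: x right, y down, z forward; pixel columns grow to the right and rows downward; lengths in m; the calibration is good to about 2 mm. A picture is of the moment at which its call begins. get_calibration takes no time and is no camera call.
- hand_in(): hands the job in; it is judged then, once.
Trained networks look in the newest picture that a camera, given by its name, has taken for a name from the list of things; names that differ only in an ending like _2 or _b are one class to them, and where a whole thing is asked for, a point or a joint stands for the part that bears it (a point fixed in the world has none). Each returns a list of dicts, best first, with "conf" (0 to 1); they miss things now and then, are a little off and sometimes report something else, mostly with a low value. They report only what shows in the picture. A call takes as long as a camera call.
- cut_out(camera, thing): "region" (420x560 bool, what is visible of it) and "bbox" ([left, top, right, bottom] in pixels, round what is visible of it).
The state is a dict: "time": time; "q": joint angles; "joint_velocities": joint speeds; "joint_torque": joint torques, N m; "position": TCP position; "tool_rot": TCP orientation; "ft_force": force on the tool from outside, world axes, zero at the start; "moment": the same for the moment, N m; "grip_width": finger opening in m; "grip_force": force on a finger pad.
Only numpy, scipy, OpenCV 4.12 (cv2) and the standard library are available. Lean on these libraries where they do the work, as an engineer would, in place of code of your own. Each camera call takes 0.05 s, during which the arm holds its last target. There are 200 camera calls.

## Task

A circuit board lies on a hand-pumped vacuum work holder. With the fingertips, press on top of the plunger's mushroom knob, all the way down, and let it spring right back up, again and again, until the indicator pin beside it stands fully out, then take the hand away. Only push: do not grip the knob by its side, do not touch the pin or press the small low release button, and leave the board and the other things on the bench where they are.

Things in the scene. Friction and masses are not known exactly. Their poses are not given: they have to be found in the camera images.
- holder: Vacuum work holder, fixed to the bench: a grey painted box 150 mm (its x) by 250 mm (its y), flat deck 55 mm above the bench; origin at the centre of its underside, z up, at zero yaw its axes are the world's. On the -y part of the deck lies an aluminium plate with the circuit board on it; on the +y part stand the plunger at (-35, 75) mm, the pin at (45, 95) mm and the release button at (45, 45) mm, in the holder's x, y.
- plunger_top (a point): Centre of the flat top (34 mm across) of the plunger's black mushroom knob, 40 mm in diameter and 20 mm high, on a 14 mm steel rod in a steel collar; the largest and tallest thing at that end, its top 105 mm above the bench when up and 89 mm when fully down. The point moves with the plunger. The knob can be pressed anywhere on its top.
- plunger (a joint): How far the plunger is pressed, m: 0 up at rest, 0.016 fully down (hard stop); a spring brings it back up by itself (about 8 N to start it, 14 N at the bottom). Only full strokes count (pressed over 12 mm, then right back up); a short one may not advance the pin.
- pin_top (a point): Centre of the top of the indicator pin, a plain steel pin 10 mm in diameter with a 14 mm cap, in a dark collar on the deck. Its top is 66 mm above the bench when the pin is fully in and 111 mm when fully out. The point moves with the pin.
- pin (a joint): How far the indicator pin stands out, m: 0 fully in, 0.045 fully out. It starts at 0 to 0.018. Each full stroke of the plunger lifts it by 9 mm (the first stroke by 4 to 14 mm), not while the plunger goes down but while it springs back up; in between it stays where it is. Once it is fully out, more strokes do nothing.
- vent_top (a point): Centre of the top of the release button, a low black button 18 mm in diameter in a dark round housing, its top 76 mm above the bench. To be left alone.
- vent (a joint): How far the release button is pressed, m: 0 to 0.005. To stay at 0.
- board_c (a point): Middle of the circuit board, at its underside: a loose green board 95 by 105 mm, up to 14 mm high, lying on the holder's plate, its underside 61 mm above the bench. To be left alone.
- meter_c (a point): Middle of the multimeter, 17 mm above the bench: a loose orange and grey box 180 by 88 by 43 mm lying on its back at the right of the bench. To be left alone.
- jar_c (a point): Middle of the flux jar, 25 mm above the bench: loose, 52 mm in diameter, 50 mm high, standing at the left of the bench. To be left alone.
- driver_c (a point): Point on the handle of a screwdriver 160 mm long, loose, lying on the bench between the robot and the holder. To be left alone.
- station: Soldering station, fixed: a dark steel box 130 mm (its x) by 110 mm (its y) by 92 mm high, on the other side of the bench from the holder; origin at the centre of its underside.

How it is judged:
By the outcome, as a careful person would: the job done as asked, in the order asked, and still so for the second after the job is handed in, with the robot touching nothing.
It also fails if it takes over 38 s, if anything falls off the work surface, if the arm or the gripper's body presses on something with over 40 N, if the wrist force passes 120 N, or if a joint passes its speed limit or range.

## Working session

There is one attempt and no reset: what is moved stays moved. The work goes in short steps, Python scripts to look and compute and a shell command to move; the robot and the scene stay as the last step left them, time stands still between calls to the robot, and variables do not carry over. Pictures are saved under pics/ and viewed, at most 10 in all, crops included, and the job is handed in when it is done.

```bash
mkdir -p pics
cat > h.py <<'E'
import numpy as np,cv2
from rig import *
def ray(n,u,v):
    c=get_calibration(n);f=210/np.tan(np.radians(c["vertical_fov"])/2);T=np.array(c["T"])
    d=T[:3,:3]@np.array([(u-c["cx"])/f,(v-c["cy"])/f,1]);return T[:3,3],d
def atz(n,u,v,z):
    o,d=ray(n,u,v);return o+d*(z-o[2])/d[2]
def proj(n,p):
    c=get_calibration(n);f=210/np.tan(np.radians(c["vertical_fov"])/2);T=np.linalg.inv(np.array(c["T"]))
    q=T[:3,:3]@np.array(p)+T[:3,3];return q[0]/q[2]*f+c["cx"],q[1]/q[2]*f+c["cy"]
E
python3 - <<'E'
from h import *
ims=[]
for n in("top","side"):
    im=camera(n);cv2.imwrite(f"pics/{n}1.png",im[:,:,::-1])
    print(n,get_calibration(n))
    for t in("plunger_top","pin_top","vent_top","holder","board_c"):
        for r in cut_out(n,t)[:2]:
            ys,xs=np.nonzero(r["region"]);print(t,round(r["conf"],2),r["bbox"],xs.mean().round(1),ys.mean().round(1))
o=get_obs();print(o["position"],o["tool_rot"],o["ft_force"],o["time"])
E
```

```text
top {'vertical_fov': 55.65496026891057, 'cx': 277.05741121740243, 'cy': 210.1052623934948, 'T': array([[ 0.01077057, -0.99800546,  0.06220214,  0.457861  ],
       [-0.99984538, -0.00988397,  0.01454371, -0.01107718],
       [-0.0138999 , -0.06234916, -0.9979576 ,  0.99301396],
       [ 0.        ,  0.        ,  0.        ,  1.        ]])}
plunger_top 0.62 [184.6, 174.4, 199.8, 193.2] 191.8 182.6
plunger_top 0.5 [105.3, 201.9, 134.5, 225.3] 120.9 214.7
vent_top 0.41 [214.7, 150.2, 220.1, 158.9] 217.0 155.5
holder 0.69 [172.6, 138.4, 289.9, 225.5] 224.5 180.4
board_c 0.68 [223.6, 159.5, 273.6, 207.4] 249.0 183.4
side {'vertical_fov': 50.26535520226235, 'cx': 280.5504883704128, 'cy': 215.93817914294812, 'T': array([[ 0.89348173, -0.24777642,  0.37456274,  0.07346938],
       [-0.44909641, -0.48983053,  0.74724726, -0.89077887],
       [-0.00167798, -0.83586655, -0.54893013,  0.73656077],
       [ 0.        ,  0.        ,  0.        ,  1.        ]])}
holder 0.56 [251.7, 170.9, 316.2, 239.6] 277.6 203.8
board_c 0.56 [266.0, 191.0, 308.2, 217.6] 287.9 204.5
board_c 0.38 [216.7, 167.6, 233.7, 186.9] 223.6 175.3
[0.27168311 0.56283779 0.24456546] [2.22981990e-01 9.74822564e-01 9.98446304e-06 1.12786036e-06] [ 0.18617318 -1.07057075  0.57274341] 0.6
```

View pics/top1.png

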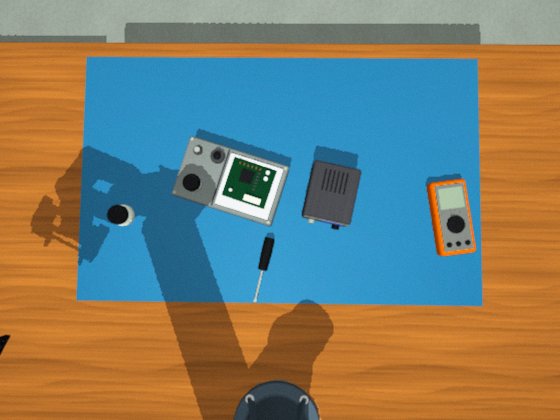

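View pics/side1.png

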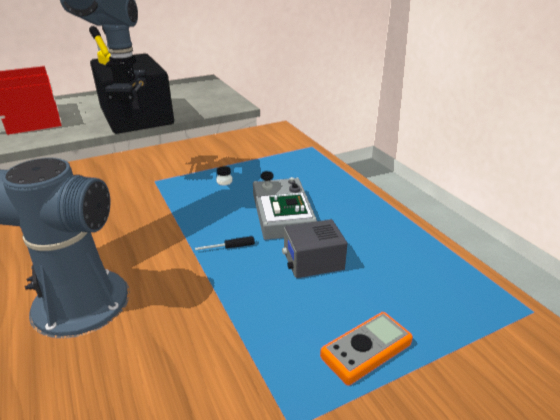

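The top view shows the knob at about (192,183), the pin at (198,150) and the release button at (217,155). In the side view the knob is near (267,176), and the pin is beside the button near (294,184).

Run:
```python
from h import *
from scipy.spatial.transform import Rotation as R
k=atz("top",191.8,182.4,.105);v=atz("top",217,155.5,.076);p=atz("top",198,150,.07)
print(k,v,p,"dists",np.linalg.norm((k-v)[:2]),"exp",np.hypot(80,30),np.linalg.norm((k-p)[:2]),np.hypot(80,20))
print("side proj",proj("side",k))
o,d=ray("top",191.8,182.4);o2,d2=ray("side",267,175.5)
s=np.linalg.lstsq(np.c_[d,-d2],o2-o,rcond=None)[0];print("tri",o+s[0]*d,o2+s[1]*d2)
ob=get_obs();Q=R.from_quat(ob["tool_rot"]);
t=np.array([k[0],k[1],.105+.022+.03]);print("tool shift",Q.inv().apply(t-ob["position"])/.08, Q.as_matrix().round(3))
```

```text
[0.57385131 0.19464899 0.105     ] [0.6413541  0.14388198 0.076     ] [0.65527765 0.18997584 0.07      ] dists 0.08446250955295649 exp 85.44003745317531 0.08156033189046237 82.46211251235322
side proj (np.float64(267.46605604181707), np.float64(173.42430237929943))
tri [0.57490996 0.19652666 0.09689506] [0.57334952 0.19721792 0.09685138]
tool shift [-5.40231297 -2.50267278  1.09450607] [[-0.901  0.435  0.   ]
 [ 0.435  0.901  0.   ]
 [ 0.     0.    -1.   ]]
```

The knob-to-button and knob-to-pin distances match the given layout, and the side view agrees. I'm closing the fingers and moving over.

```bash
python3 -m inch '[-0.45,-0.21,0,0,0,0,-0.9,-0.417,0,0,0,0,-0.9,-0.417,0,0,0,0]' 0 20
python3 -m inch '[-0.45,-0.21,0,0,0,0,-0.9,-0.417,0,0,0,0]'
python3 -m inch '[-0.45,-0.21,0,0,0,0,-0.9,-0.417,0,0,0,0]'
python3 -m inch '[-0.45,-0.21,0,0,0,0,-0.9,-0.417,0,0,0,0]'
python3 -m inch '[-0.45,-0.21,0,0,0,0,-0.9,-0.417,0,0,0,0]'
python3 -m inch '[-0.45,-0.21,0.3,0,0,0,-0.9,-0.417,0.6,0,0,0,-0.9,-0.417,0.6,0,0,0,-0.9,-0.417,0.6,0,0,0]'
python3 - <<'E'
from h import *
from scipy.spatial.transform import Rotation as R
im=camera("top");cv2.imwrite("pics/t2.png",cv2.resize(im[100:260,130:330,::-1],None,fx=3,fy=3))
im=camera("side");cv2.imwrite("pics/s2.png",cv2.resize(im[90:250,180:380,::-1],None,fx=3,fy=3))
o=get_obs();Q=R.from_quat(o["tool_rot"]);print(o["time"],o["position"],o["grip_width"],Q.inv().apply(np.array([.574,.195,.127])-o["position"])/.08)
E
```

```text
time: 0.85
position: [0.3256, 0.4973, 0.2444]
tool_rot: [0.225, 0.974, -0.002, 0.001]
ft_force: [-0.2, 0.9, -0.2]
grip_width: 0.0741
grip_force: 0.0
time: 1.02
position: [0.3722, 0.4403, 0.2447]
tool_rot: [0.222, 0.975, 0.0, 0.0]
ft_force: [0.6, -0.3, -0.1]
grip_width: 0.0618
grip_force: 0.0
time: 1.18
position: [0.4234, 0.3778, 0.2447]
tool_rot: [0.223, 0.975, 0.0, 0.0]
ft_force: [0.2, -0.4, 0.1]
grip_width: 0.0481
grip_force: 0.0
time: 1.35
position: [0.474, 0.3161, 0.2448]
tool_rot: [0.223, 0.975, 0.0, 0.0]
ft_force: [1.2, 0.3, -0.5]
grip_width: 0.035
grip_force: 0.0
time: 1.52
position: [0.5244, 0.2547, 0.2448]
tool_rot: [0.223, 0.975, 0.0, 0.0]
ft_force: [-0.2, 0.7, 0.2]
grip_width: 0.0216
grip_force: 0.0
time: 1.85
position: [0.5745, 0.1923, 0.1945]
tool_rot: [0.225, 0.974, -0.001, -0.001]
ft_force: [-0.9, -0.4, 0.2]
grip_width: 0.0013
grip_force: 0.0
1.95 [0.57326739 0.19516969 0.19650596] 0.00073992665876952 [-0.01035746  0.00203424  0.86881122]
```

```bash
python3 -m inch '[0,0,0.4,0,0,0,0,0,0.7,0,0,0,0,0,0.7,0,0,0]' 
python3 -m inch '[0,0,0.1,0,0,0,0,0,0.2,0,0,0,0,0,0.25,0,0,0,0,0,0.25,0,0,0]'
python3 - <<'E'
from h import *
im=camera("side");cv2.imwrite("pics/s3.png",cv2.resize(im[90:250,180:380,::-1],None,fx=4,fy=3.75))
E
```

```text
time: 2.2
position: [0.5697, 0.1962, 0.1376]
tool_rot: [0.222, 0.975, -0.001, -0.004]
ft_force: [-1.2, -0.8, -1.0]
grip_width: 0.0003
grip_force: 0.0
time: 2.53
position: [0.5746, 0.1962, 0.1223]
tool_rot: [0.223, 0.975, 0.001, 0.001]
ft_force: [-0.6, 2.1, 5.4]
grip_width: 0.0007
grip_force: 2.6
```

View pics/s3.png

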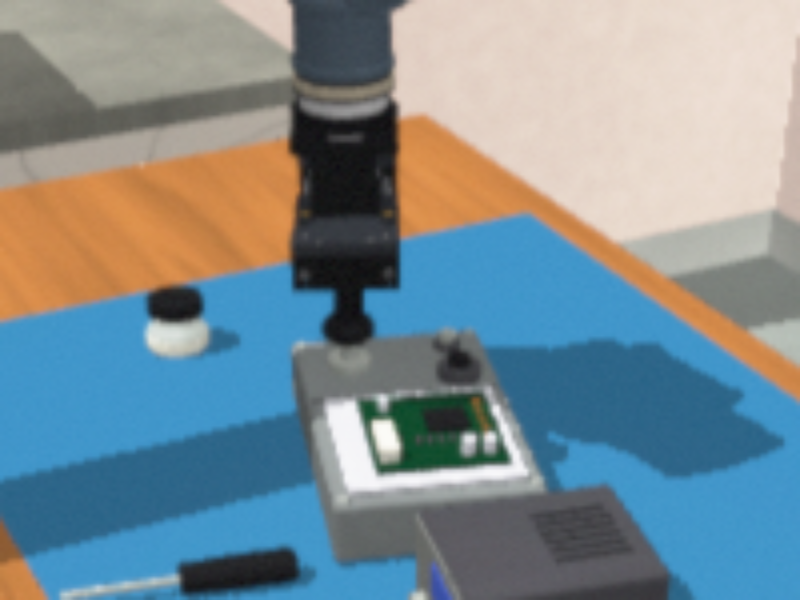

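The fingertips sit centred on the knob, at about (347,325) in the crop, and they have begun to press it. The pin is visible at (447,340). Next I press to the stop and check the force.

```bash
python3 -m inch '[0,0,0.06,0,0,0,0,0,0.12,0,0,0,0,0,0.15,0,0,0,0,0,0.15,0,0,0,0,0,0.15,0,0,0]'
```

```text
time: 3.0
position: [0.5746, 0.1962, 0.1119]
tool_rot: [0.223, 0.975, 0.001, 0.002]
ft_force: [-2.8, 1.5, 12.0]
grip_width: 0.0009
grip_force: 6.1
```

```bash
python3 -m inch '[0,0,0.02,0,0,0,0,0,0.02,0,0,0,0,0,-0.1,0,0,0,0,0,-0.25,0,0,0,0,0,-0.4,0,0,0,0,0,-0.4,0,0,0,0,0,-0.4,0,0,0,0,0,-0.4,0,0,0]'
python3 - <<'E'
from h import *
im=camera("side");cv2.imwrite("pics/s4.png",cv2.resize(im[160:210,255:315,::-1],None,fx=10,fy=10,interpolation=2))
E
```

```text
time: 3.67
position: [0.5734, 0.1946, 0.1403]
tool_rot: [0.223, 0.975, -0.0, -0.0]
ft_force: [0.3, 0.0, 0.0]
grip_width: 0.0005
grip_force: 0.0
```

View pics/s4.png

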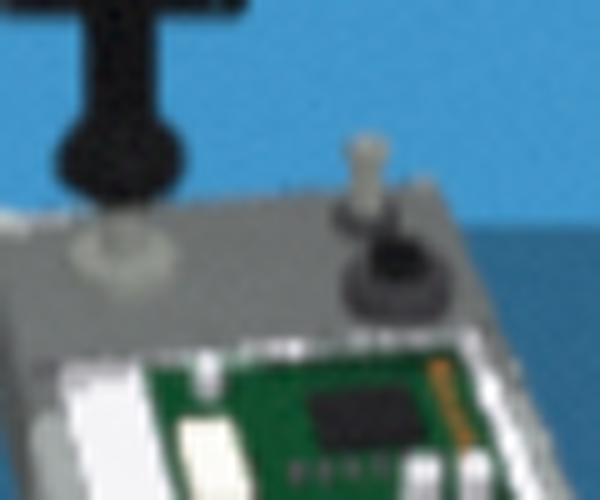

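The pin has risen: its top is now at about crop (368,140), which is image (291.8,174). The knob is up again, so I do two more full strokes.

```bash
python3 -m inch '[0,0,0.15,0,0,0,0,0,0.3,0,0,0,0,0,0.4,0,0,0,0,0,0.41,0,0,0,0,0,0.41,0,0,0]'
python3 -m inch '[0,0,-0.1,0,0,0,0,0,-0.25,0,0,0,0,0,-0.41,0,0,0,0,0,-0.41,0,0,0,0,0,-0.41,0,0,0]'
cat > p.py <<'E'
from h import *
import sys
im=camera("side");cv2.imwrite(f"pics/{sys.argv[1]}.png",cv2.resize(im[160:210,255:315,::-1],None,fx=10,fy=10,interpolation=2))
for z in(.066,.075,.084,.093,.102,.111):
    u,v=proj("side",[.655,.190,z]);print(z,round((u-255)*10),round((v-160)*10))
for r in cut_out("side","pin_top")[:1]:print(r["conf"],r["bbox"])
E
python3 p.py s5
```

```text
time: 4.13
position: [0.5749, 0.1948, 0.1113]
tool_rot: [0.223, 0.975, 0.0, 0.001]
ft_force: [-5.8, -0.7, 28.0]
grip_width: 0.0006
grip_force: 14.1
time: 4.55
position: [0.5733, 0.1946, 0.1395]
tool_rot: [0.223, 0.975, -0.0, -0.001]
ft_force: [0.1, -0.6, -0.4]
grip_width: 0.0005
grip_force: 0.0
0.066 369 196
0.075 369 171
0.084 370 145
0.093 370 119
0.102 370 93
0.111 371 67
```

View pics/s5.png

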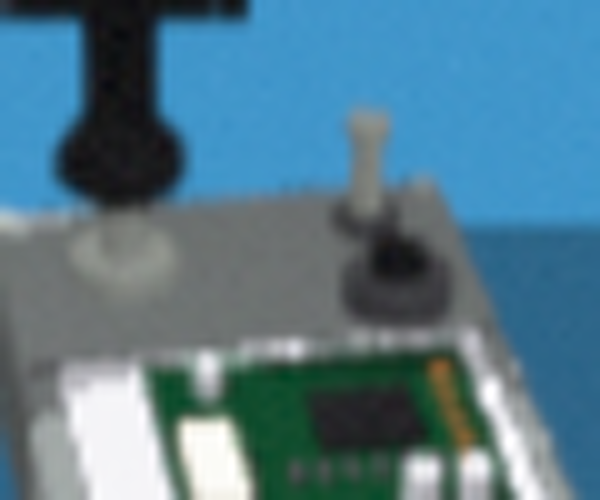

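The pin top is now at crop (368,113), about 0.095 m, so one full stroke adds 9 mm as expected. About two more should do it.

```bash
python3 -m inch '[0,0,0.15,0,0,0,0,0,0.3,0,0,0,0,0,0.4,0,0,0,0,0,0.41,0,0,0,0,0,0.41,0,0,0]'
python3 -m inch '[0,0,-0.1,0,0,0,0,0,-0.25,0,0,0,0,0,-0.41,0,0,0,0,0,-0.41,0,0,0,0,0,-0.41,0,0,0]'
python3 -m inch '[0,0,0.15,0,0,0,0,0,0.3,0,0,0,0,0,0.4,0,0,0,0,0,0.41,0,0,0,0,0,0.41,0,0,0]'
python3 -m inch '[0,0,-0.1,0,0,0,0,0,-0.25,0,0,0,0,0,-0.41,0,0,0,0,0,-0.41,0,0,0,0,0,-0.41,0,0,0]'
python3 p.py s6
```

```text
time: 5.07
position: [0.5745, 0.1949, 0.1112]
tool_rot: [0.223, 0.975, 0.0, 0.001]
ft_force: [-5.9, -1.6, 29.0]
grip_width: 0.0006
grip_force: 14.6
time: 5.48
position: [0.5733, 0.1947, 0.1395]
tool_rot: [0.223, 0.975, -0.0, -0.0]
ft_force: [0.6, -0.1, 0.9]
grip_width: 0.0007
grip_force: 0.0
time: 5.9
position: [0.5744, 0.1949, 0.1112]
tool_rot: [0.223, 0.975, 0.0, 0.001]
ft_force: [-6.8, -0.9, 32.2]
grip_width: 0.0007
grip_force: 16.1
time: 6.32
position: [0.573, 0.1946, 0.139]
tool_rot: [0.223, 0.975, -0.0, -0.001]
ft_force: [-0.2, 0.9, 0.1]
grip_width: 0.0008
grip_force: 0.0
0.066 369 196
0.075 369 171
0.084 370 145
0.093 370 119
0.102 370 93
0.111 371 67
0.55 [290.7, 165.3, 291.0, 178.5]
```

View pics/s6.png

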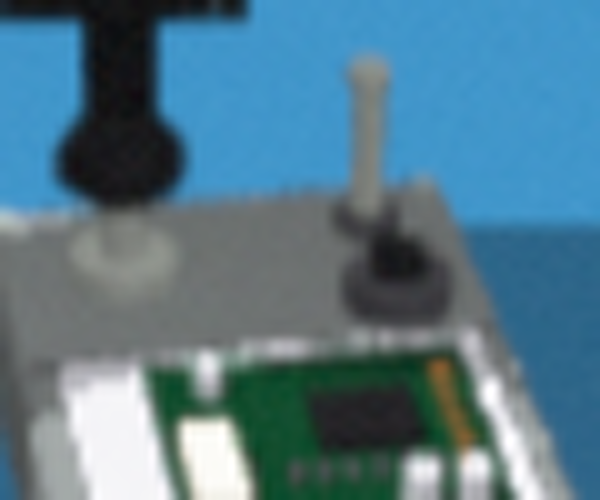

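The pin top is at about crop (368,63), roughly 0.111 m, so it is out or within a couple of millimetres. One more stroke makes sure, then I withdraw upward and check.

```bash
python3 -m inch '[0,0,0.15,0,0,0,0,0,0.3,0,0,0,0,0,0.4,0,0,0,0,0,0.41,0,0,0,0,0,0.41,0,0,0]'
python3 -m inch '[0,0,-0.1,0,0,0,0,0,-0.25,0,0,0,0,0,-0.41,0,0,0,0,0,-0.41,0,0,0,0,0,-0.41,0,0,0]'
python3 -m inch '[0,0,-0.4,0,0,0,0,0,-0.8,0,0,0,0,0,-1,0,0,0,0,0,-1,0,0,0]'
python3 -m inch '[0.3,0.15,-0.3,0,0,0,0.6,0.3,-0.5,0,0,0,0.9,0.4,-0.5,0,0,0,0.9,0.4,-0.5,0,0,0,0.9,0.4,-0.5,0,0,0,0.9,0.4,-0.5,0,0,0]'
python3 p.py s7
```

```text
time: 6.83
position: [0.5744, 0.1949, 0.1113]
tool_rot: [0.223, 0.975, 0.0, 0.001]
ft_force: [-5.5, -1.5, 28.9]
grip_width: 0.0007
grip_force: 14.7
time: 7.25
position: [0.5733, 0.1947, 0.1394]
tool_rot: [0.223, 0.975, -0.0, -0.0]
ft_force: [0.2, 0.2, -1.0]
grip_width: 0.0004
grip_force: 0.0
time: 7.58
position: [0.5756, 0.1951, 0.2225]
tool_rot: [0.223, 0.975, 0.001, 0.003]
ft_force: [0.6, 0.8, -0.1]
grip_width: 0.0001
grip_force: 0.0
time: 8.08
position: [0.5223, 0.2544, 0.2584]
tool_rot: [0.223, 0.975, -0.001, -0.001]
ft_force: [0.3, -0.7, 0.0]
grip_width: 0.0001
grip_force: 0.0
0.066 369 196
0.075 369 171
0.084 370 145
0.093 370 119
0.102 370 93
0.111 371 67
0.62 [288.7, 165.0, 296.6, 179.0]
```

View pics/s7.png

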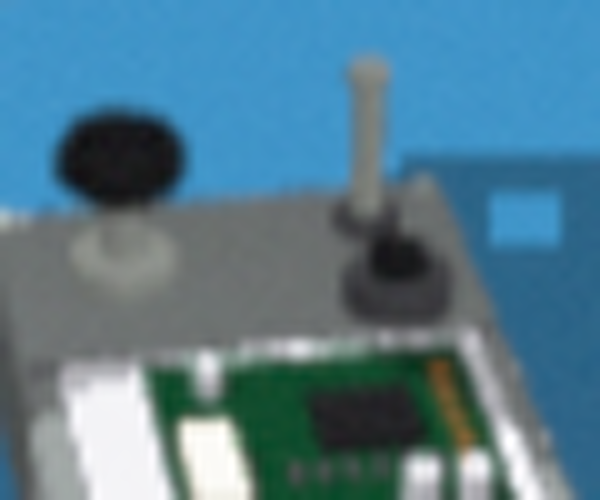

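The last stroke left the pin where it was, at crop (368,63), so it is fully out. The knob is up and the hand is clear.

```bash
python3 -c "from rig import *;print(hand_in())"
```

```text
the job is handed in; nothing more can be done
None
```

I pressed the plunger through five full strokes until the indicator pin stood fully out (a last stroke moved it no further), withdrew the hand, and handed the job in at about 8 s.

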